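# Load a power pack into the bench charger and latch it

## Task

Take the power pack from its wooden stand, lower it into the open front well of the charging dock, slide it fully home against the end stop, then swing the latch all the way shut behind it. Set the pack down gently whenever you let go of it (never let it drop), and leave it upright in the dock with your hand off it and the tape roll, jar and screwdriver undisturbed.

Things in the scene. Friction and masses are not known exactly. Their poses are not given: they have to be found in the camera images.
- pack: loose upright power pack, 0.4 to 0.8 kg: grey foot plate 72 (x) x 60 (y) x 12 mm high, black block 60 (x) x 46 (y) mm centred on it, top 100 mm above the underside. Origin: centre of the underside; z up; x is its sliding direction (symmetrical: either x end may go first). Starts in the stand, its x along the stand's x
- stand: fixed plywood stand, origin centre of the underside on the bench: base 98 x 90 mm, 6 mm thick, on which the pack stands, and two upright end boards, inner faces at x = -39 and +39 mm, 76 mm wide in y, tops at 106 mm. No room for a finger on the pack's x faces; its y faces are open
- dock: fixed grey steel charging dock with an open front well, then a slot along +x. Origin on the bench under the middle of the pack's home place; z up; pack slides to +x. Floor plate 8 mm thick, smooth, x -152 to +62 mm. Slanted lead-ins (x -69 to -36 mm) guide the foot plate into the slot. Behind the end stop a 40 mm high housing to x = +88 mm
- dock_home (a point): on the floor plate (8 mm above the bench), where the pack's origin lies when fully home; axes as the dock's. The slot runs from 36 mm before it to the 34 mm high end stop 36 mm beyond it: 63 mm wide for the foot plate, lips over the foot plate (underside 26 mm above the bench) rise as cheeks, 51 mm apart, tops at 112 mm
- dock_well (a point): on the floor plate, middle of the front well, 100 mm before dock_home along the dock's -x: lower the pack here, its x along the dock's x. The well is open above and to -x, between guard walls 70 mm apart with tops at 112 mm, dock x -140 to -30 mm: no room there for fingers on the pack's y faces
- latch (a joint): angle of the steel latch about its upright pivot: 0 = shut (bar across the well, close behind the pack's block), 1.9 = fully open; grows clockwise from above; starts at 1.5 to 1.8, stays where left. Bar 30 to 42 mm above the bench, 82 mm long from the pivot; open, it lies outside the +y guard wall, under which it passes to shut
- latch_pivot (a point): pivot axis of the latch, at bench height, at x = -39, y = +50 mm in the dock's frame
- latch_handle (a point): on the axis of the latch's round black upright handle, diameter 18 mm, top at 95 mm, this point at 80 mm above the bench; 70 mm from the pivot, in the dock's frame at angle 135 deg minus the joint angle (from +x towards +y)
- tape: bystander: cardboard-coloured tape roll lying flat, 100 mm across, 30 mm high; origin centre of underside
- jar: bystander: jar, 64 mm across, 90 mm high; origin centre of underside
- driver: bystander: screwdriver lying on the bench, along its own x; origin under its middle
Not all that is in view belongs to the job. What is shaped like the pack but pink is not meant.

How it is judged (in metres and radians):
On the way, in this order (a step that is already met when the one before it is completed fails the run):
1. the pack is fully home against the end stop (within 7 mm) while the latch is still open (above 0.6 rad) (x of pack in the frame of dock_home between -0.007 and 0.007 m and y of pack in the frame of dock_home between -0.006 and 0.006 m and z of pack in the frame of dock_home between -0.005 and 0.005 m and angle between pack's own z axis and vertical below 0.1 rad and angle between the x axis of pack and the x axis of dock_home, either way round below 0.12 rad and value of joint latch above 0.6 rad), for 0.2 s.
2. the latch is swung shut (below 0.15 rad) (value of joint latch below 0.15 rad), for 0.2 s.
At the end, for the whole second after the job is handed in: The pack stands upright on the dock's floor, home within 7 mm along the slot, 6 mm sideways and 5 mm in height, and within 0.12 rad of the slot's direction; the latch is shut (below 0.15 rad); pack released and at rest (x of pack in the frame of dock_home between -0.007 and 0.007 m and y of pack in the frame of dock_home between -0.006 and 0.006 m and z of pack in the frame of dock_home between -0.005 and 0.005 m and angle between pack's own z axis and vertical below 0.1 rad and angle between the x axis of pack and the x axis of dock_home, either way round below 0.12 rad and value of joint latch below 0.15 rad and linear speed of pack below 0.02 m/s and contact force between the fingers and pack below 0.1 N); the robot touches nothing.
It fails at once if the pack is let fall or thrown (faster than 0.45 m/s while no finger touches it) (linear speed of pack above 0.45 m/s and contact force between the fingers and pack below 0.05 N).
It fails at once if the pack is tipped over (more than 0.8 rad) (angle between pack's own z axis and vertical above 0.8 rad).
It fails at once if a bystander (tape roll, jar, screwdriver) is moved more than 30 mm (distance of any of tape, jar, driver from where it was at the start of the episode above 0.03 m).
It also fails if it takes over 67 s, if anything falls off the work surface, if the arm or the gripper's body presses on something with over 40 N, if the wrist force passes 120 N, or if a joint passes its speed limit or range.

## Robot

A 6-joint arm with a two-finger parallel gripper is mounted at the origin on the work surface. World frame = base frame: x ahead of the robot, y to its left, z up, the work surface at z = 0. Lengths are in m, angles in degrees, forces in N, time in s.
With the tool pointing down it reaches from about 0.375 to 0.9 m from the base axis. Payload 3.1 kg.
Tool frame: the origin (TCP) lies on the centre line of the jaws, within the pads' length; the fingertips stand 25 mm ahead of it and the grasp point (between the pads) lies 6 mm ahead of it; z points along the fingers, y is the line along which they close (so a half turn about z gives the same grasp; the last joint's range is limited). The gripper opens to 87 mm and grips with 3 to 60 N. Pads are 19 mm wide; open, the fingers measure 117 mm over their backs; the gripper's body (75 mm by 190 mm) begins 51 mm behind the grasp point.
Start: joints at [62.424, 30.224, 82.088, -0, 67.689, -10.227], TCP at [0.186, 0.597, 0.248] pointing down, gripper open.
Joint ranges: [-176.69, 176.69], [-43.24, 126.21], [12.49, 139.97], [-82, 262], [0, 151.66], [-163.58, 163.58]. Speed limits (degrees/s): [159.86, 159.86, 180, 180, 180, 180].

## Interface

Orientations are given as a 3x3 rotation matrix whose columns are the frame's x, y, z axes.
In Python, from rig import read_state, capture, camera_params, hand_in gives the robot as it stands.
- The arm moves only by the tool apply_moves, never from a script. Its argument "rows" is a list of rows, each an object of numbers: "x", "y", "z": the shift along the tool's x, y, z in mm; "rx", "ry", "rz": the turn, a rotation vector about the tool's x, y, z in units of 6 degrees (1.0 is 6 degrees); "claw": the closure in counts, from 0 (fully open) to 255 (shut). A call has 1 to 10 rows; each row is the pose to reach, as a shift and turn from the pose commanded when the call began, along the tool's axes at that moment; what a row does not reach only later rows make up. A row lasts 1/8 s, in which the tool goes at most 62.5 mm and 10.7 degrees, less where a joint would pass 70% of its speed; a pose out of reach is approached as far as the arm can. A call with a gripper value outside its range is refused whole. The fingers move at their own pace and stop on an object; the grip force is fixed at half the most. Time passes only in rows, so rows that repeat a pose let the fingers close. It gives the time, the measured TCP pose, the force, the opening and the grip force at its end, in the units of the state.
- read_state(): the state, without advancing time (a new reading comes with each control period).
- capture(name): name is "scene" or "top" or "wrist"; returns (picture, depth): 480x640x3 uint8, red, green, blue; 480x640 float32, m along the optical axis (not along the pixel's ray), 0 where there is no reading.
- camera_params(name): a dict with "fx", "fy", "cx", "cy" (pixels), "xyz" and "orientation" of the camera in the world. Camera axes: x right, y up, looking along -z (the intrinsics and any distortion apply to the point x, -y, -z); pixel columns grow to the right and rows downward; lengths in m; the calibration is good to about 2 mm. The wrist camera is an equidistant fisheye: a pixel r from the principal point sees the ray r / f radians off the axis. A picture is of the moment at which its call begins: read the wrist's pose just before it. camera_params takes no time and is no camera call; for the wrist camera it gives the pose at the moment of the call.
- hand_in(): hands the job in; it is judged then, once.
The state is a dict: "time_s": time; "joint_positions": joint angles; "qvel": joint speeds; "tau": joint torques, N m; "position": TCP position; "tcp_rot": TCP orientation; "force": force on the tool from outside, world axes, zero at the start; "moment": the same for the moment, N m; "opening": opening from 0.0 (shut) to 1.0 (fully open); "grasp_force": force on a finger pad.
Only numpy, scipy, OpenCV 4.12 (cv2) and the standard library are available. Lean on these libraries where they do the work, as an engineer would, in place of code of your own. Each camera call takes 0.05 s, during which the arm holds its last target. There are 200 camera calls.

## Working session

There is one attempt and no reset: what is moved stays moved. The work goes in short steps, Python scripts to look and compute and a tool call to move; the robot and the scene stay as the last step left them, time stands still between calls to the robot, and variables do not carry over. Pictures are saved under pics/ and viewed, at most 10 in all, crops included, and the job is handed in when it is done.

Besides the shell and the picture viewer there is one more tool, called after ">>>" as name([rows], argument=value, ...), one row to a line, values as JSON. apply_moves: Moves the arm, as the interface text tells. Its arguments: {"type":"object","properties":{"rows":{"type":"array"}},"required":["rows"]}

```bash
ls; mkdir -p pics
python3 - <<'E'
from rig import *
import cv2,numpy as np
for n in("scene","top"):
    p,d=capture(n); np.savez(f"{n}.npz",p=p,d=d); cv2.imwrite(f"pics/{n}.png",p[...,::-1]); print(n,camera_params(n))
s=read_state();print(s)
E
```

```text
pics
scene {'fx': 453.5406463957729, 'fy': 453.5406463957729, 'cx': 314.2877616090836, 'cy': 245.13688869189824, 'xyz': array([1.46837444, 0.37769698, 0.63392472]), 'orientation': array([[-0.37923629, -0.46878151,  0.7977617 ],
       [ 0.92528568, -0.19690083,  0.324155  ],
       [ 0.00512207,  0.86108882,  0.50842877]])}
top {'fx': 577.2749626566172, 'fy': 577.2749626566172, 'cx': 318.49673398234194, 'cy': 237.88496614384403, 'xyz': array([0.47698134, 0.0141194 , 1.67877677]), 'orientation': array([[-1.52251913e-02,  9.96412130e-01, -8.32529900e-02],
       [-9.99883531e-01, -1.52603254e-02,  2.14342450e-04],
       [-1.05689430e-03,  8.32465571e-02,  9.96528421e-01]])}
{'time_s': 0.1, 'joint_positions': array([ 6.24225452e+01,  3.02736186e+01,  8.21496017e+01, -1.56279250e-03,
        6.76883958e+01, -1.02273169e+01]), 'qvel': array([-0.1154718 , -0.1161261 , -0.13524121,  0.01752927,  0.03325084,
       -0.00904411]), 'tau': array([-5.77553728e-04, -4.40981913e+01, -1.77149534e+01,  6.34610653e-02,
        5.34627226e-02, -4.23770655e-05]), 'position': array([0.18607234, 0.59601776, 0.24666656]), 'tcp_rot': array([[-9.54503164e-01,  2.98199492e-01, -8.79485443e-04],
       [ 2.98200616e-01,  9.54501634e-01, -1.73842086e-03],
       [ 3.21074075e-04, -1.92159131e-03, -9.99998102e-01]]), 'force': array([ 0.37016884,  0.2446356 , -1.16715978]), 'moment': array([-0.0145749 ,  0.0132879 , -0.00940342]), 'grasp_force': 0.0, 'opening': 0.9990961148753766}
```

View pics/scene.png

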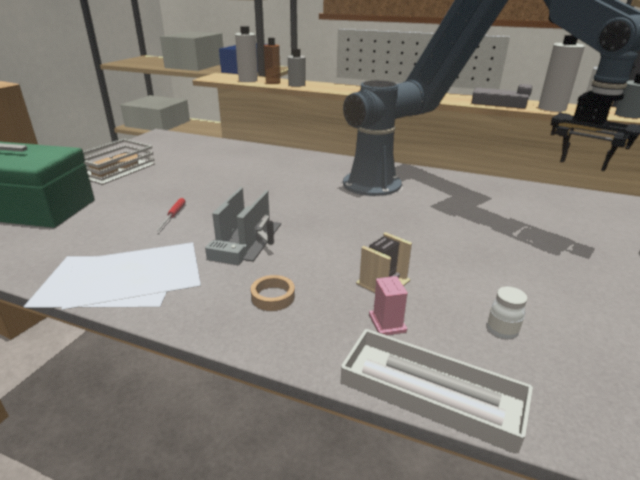

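View pics/top.png

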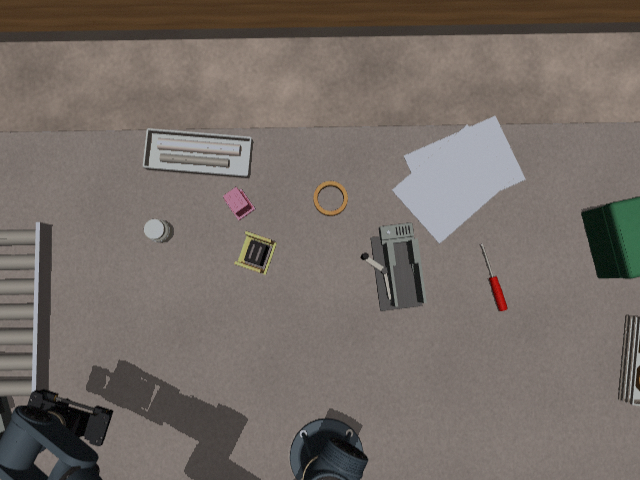

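The scene view shows the plywood stand holding the black pack at (385,258), the pink decoy at (390,305) and the dock at (240,230) with its black handle at (270,232). In the top view the stand and pack are at (257,252), the decoy at (239,203), the dock at (400,265) with its housing at (397,231), and the handle at (365,256). The black one in the stand is the pack. Next I'll enlarge both and measure.

```bash
cat > h.py <<'E'
import numpy as np,cv2
from rig import *
def cloud(n,d=None):
    c=camera_params(n)
    if d is None: d=np.load(n+".npz")["d"]
    v,u=np.mgrid[:480,:640]
    P=np.stack([(u-c["cx"])/c["fx"]*d,-(v-c["cy"])/c["fy"]*d,-d],-1)
    return P@c["orientation"].T+c["xyz"]
def rect(P):
    r=cv2.minAreaRect((P[:,:2]*1000).astype(np.float32)); return np.round(r[0],1),np.round(r[1],1),round(r[2],2)
E
python3 - <<'E'
from h import *
z=np.load("top.npz");p=z["p"];W=cloud("top");H=W[...,2]
def reg(n,u0,v0,u1,v1,zl,zh,col=None):
    m=np.zeros(H.shape,bool);m[v0:v1,u0:u1]=1
    m&=(H>zl)&(H<zh)
    if col is not None:m&=col
    print(n,m.sum(),rect(W[m]) if m.sum()>3 else"",np.round(np.median(W[m],0),4) if m.any() else "");return m
q=p.astype(int);dark=q.max(-1)<75;yel=(q[...,0]-q[...,2]>40)
reg("boards top",225,220,290,285,.098,.115,yel)
reg("stand all",225,220,290,285,.09,.125)
reg("pack top dark",225,220,290,285,.09,.125,dark)
reg("dock walls",365,215,435,320,.10,.125)
reg("housing",365,215,435,320,.03,.048)
reg("floor",365,215,435,320,.004,.015)
reg("dock all",380,215,435,320,.005,.125)
reg("handle",355,245,380,270,.06,.12)
reg("bench",300,300,340,340,-.1,.1)
reg("tape",300,170,360,225,.015,.05);reg("jar",135,210,180,250,.05,.12)
a=cv2.resize(p[205:325,360:440],None,fx=5,fy=5,interpolation=3);b=cv2.resize(p[180:300,215:295],None,fx=5,fy=5,interpolation=3)
cv2.imwrite("pics/c1.png",np.hstack([b,a])[...,::-1])
E
```

```text
boards top 167 (array([575.2, 195.2]), array([75.8, 95. ]), 70.79) [0.5459 0.1958 0.1048]
stand all 566 (array([575.6, 194.8]), array([75.8, 96.2]), 70.45) [0.5727 0.1899 0.105 ]
pack top dark 299 (array([579.2, 182.4]), array([51.5, 76.8]), 67.85) [0.5723 0.1875 0.1051]
dock walls 630 (array([ 512.9, -222.5]), array([176.2,  87.5]), 6.23) [ 0.5391 -0.2406  0.1109]
housing 843 (array([ 539.6, -189.7]), array([226.4, 143. ]), 3.17) [ 0.6136 -0.1961  0.0387]
floor 1844 (array([ 529.7, -220.2]), array([201.7, 301.9]), 88.79) [ 0.5052 -0.2166  0.0075]
dock all 3141 (array([ 529.4, -239.8]), array([160.8, 301.9]), 88.66) [ 0.5287 -0.2212  0.0352]
handle 38 (array([ 560.2, -113.3]), array([15.7, 16.2]), 47.33) [ 0.5601 -0.1132  0.0933]
bench 1594 (array([380.6,  14.5]), array([113. , 112.9]), 89.1) [ 0.3813  0.0151 -0.0012]
tape 423 (array([735.5, -22.9]), array([ 98.6, 106.6]), 67.37) [ 0.7332 -0.022   0.0283]
jar 447 (array([643.2, 467.2]), array([60.4, 59.9]), 28.7) [0.6414 0.4635 0.0872]
```

View pics/c1.png

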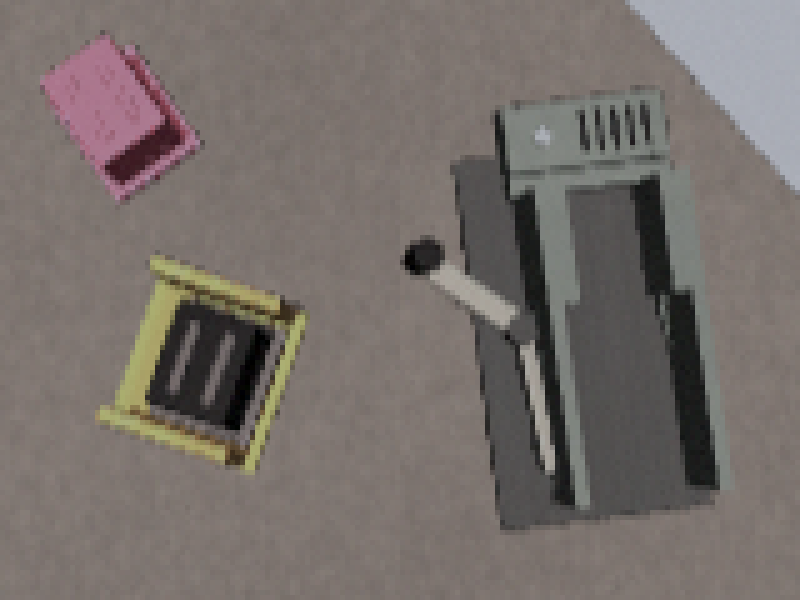

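The crop shows the pack as the black block with two light stripes, in the yellow stand at about (215,365). The pink one at (120,115) is the decoy. On the dock, the walls run down from the housing at the top, and the handle is at (425,257).

Checks on the measurements:
- **Dock walls:** 176 x 87.5 mm, yaw 6.2°, so home is at about (565, -217).
- **Handle:** it lies 70.5 mm from the pivot, so the latch is at about 1.49 rad.
- **Stand:** centre (575, 195), with its y axis at 70.6°.

All of these fit the given sizes, so I'm moving over the stand now.

>>> apply_moves([
  {"x": -49,"y": -27,"z": 7,"rz": 0.3,"claw": 0},
  {"x": -98,"y": -54,"z": 14,"rz": 0.3,"claw": 0},
  {"x": -147,"y": -80,"z": 20,"rz": 0.3,"claw": 0},
  {"x": -196,"y": -107,"z": 27,"rz": 0.3,"claw": 0},
  {"x": -246,"y": -134,"z": 34,"rz": 0.3,"claw": 0},
  {"x": -295,"y": -161,"z": 41,"rz": 0.3,"claw": 0},
  {"x": -344,"y": -187,"z": 48,"rz": 0.3,"claw": 0},
  {"x": -393,"y": -214,"z": 54,"rz": 0.3,"claw": 0},
  {"x": -442,"y": -241,"z": 60,"rz": 0.3,"claw": 0},
  {"x": -491,"y": -268,"z": 60,"rz": 0.3,"claw": 0},
])

```text
validation failed for argument at $.ro...
```

```bash
cat >> h.py <<'E'
def go(x,y,z,head):
    "print shift/turn in tool axes to TCP x,y,z (mm), tool-y heading head (deg, mod 180)"
    s=read_state();R=s["tcp_rot"];p=s["position"]*1000
    h=np.degrees(np.arctan2(R[1,1],R[0,1])); dh=(head-h+90)%180-90
    print("pos",np.round(p,1),"head",round(h,2),"tilt",np.round(R[:2,2],4),"j",np.round(s["joint_positions"],1),"t",s["time_s"],"F",np.round(s["force"],1),"op",round(s["opening"],3),"g",round(s["grasp_force"],1))
    print("shift",np.round(R.T@(np.array([x,y,z])-p),1),"rz",round(-dh/6,2))
def wcloud():
    c=camera_params("wrist");p,d=capture("wrist")
    v,u=np.mgrid[:480,:640];a=(u-c["cx"])/c["fx"];b=(v-c["cy"])/c["fy"];r=np.hypot(a,b)+1e-9
    k=np.tan(np.minimum(r,1.4))/r*d
    P=np.stack([a*k,-b*k,-d],-1)@c["orientation"].T+c["xyz"]
    P[(d==0)|(r>1.3)]=np.nan
    return p,P
E
python3 - <<'E'
from h import *
go(575.4,195,82,70.6)
p,W=wcloud();cv2.imwrite("pics/w1.png",p[...,::-1]);H=W[...,2]
near=(np.hypot(W[...,0]-.575,W[...,1]-.195)<.08)&(H>.09)&(H<.12)
q=p.astype(int);yel=q[...,0]-q[...,2]>40
for m in(near,near&yel,near&~yel&(q.max(-1)<90)):print(m.sum(),rect(W[m]),np.round(np.median(W[m][:,2]),4)) if m.sum()>5 else print(0)
E
```

```text
pos [186.1 596.  246.7] head 72.65 tilt [-0.0009 -0.0017] j [ 62.4  30.3  82.1  -0.   67.7 -10.2] t 0.1 F [ 0.4  0.2 -1.2] op 0.999 g 0.0
shift [-491.3 -266.4  165. ] rz 0.34
0
0
0
```

View pics/w1.png

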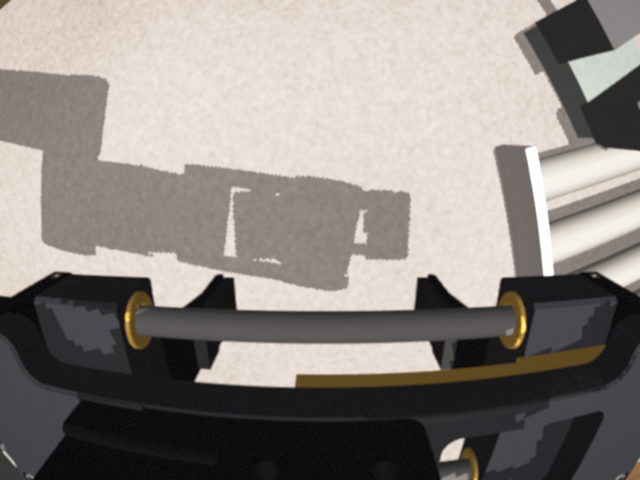

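The wrist picture only shows bare bench and shadow, because the arm didn't move: the call failed validation. I'll give every field in each row.

>>> apply_moves([
  {"x": -49,"y": -27,"z": 7,"rx": 0,"ry": 0,"rz": 0.3,"claw": 0},
  {"x": -98,"y": -54,"z": 14,"rx": 0,"ry": 0,"rz": 0.3,"claw": 0},
  {"x": -147,"y": -80,"z": 20,"rx": 0,"ry": 0,"rz": 0.3,"claw": 0},
  {"x": -196,"y": -107,"z": 27,"rx": 0,"ry": 0,"rz": 0.3,"claw": 0},
  {"x": -246,"y": -134,"z": 34,"rx": 0,"ry": 0,"rz": 0.3,"claw": 0},
  {"x": -295,"y": -161,"z": 41,"rx": 0,"ry": 0,"rz": 0.3,"claw": 0},
  {"x": -344,"y": -187,"z": 48,"rx": 0,"ry": 0,"rz": 0.3,"claw": 0},
  {"x": -393,"y": -214,"z": 54,"rx": 0,"ry": 0,"rz": 0.3,"claw": 0},
  {"x": -442,"y": -241,"z": 60,"rx": 0,"ry": 0,"rz": 0.3,"claw": 0},
  {"x": -491,"y": -268,"z": 60,"rx": 0,"ry": 0,"rz": 0.3,"claw": 0},
])

```text
time_s: 1.4
position: [0.5757, 0.1928, 0.1867]
tcp_rot: [[-0.945, 0.328, -0.002], [0.328, 0.945, -0.0], [0.002, -0.001, -1.0]]
force: [-0.7, 0.3, 0.5]
opening: 0.999
grasp_force: 0.0
```

Run:
```python
from h import *
go(575.4,195,82,70.6)
p,W=wcloud();cv2.imwrite("pics/w2.png",p[...,::-1]);H=W[...,2]
near=(np.hypot(W[...,0]-.575,W[...,1]-.195)<.08)&(H>.09)&(H<.12)
q=p.astype(int);yel=q[...,0]-q[...,2]>40
for m in(near,near&yel,near&~yel&(q.max(-1)<90)):print(m.sum(),rect(W[m]),np.round(np.median(W[m][:,2]),4)) if m.sum()>5 else print(0)
```

```text
pos [575.7 192.8 186.7] head 70.83 tilt [-0.0017 -0.    ] j [  8.   33.1  88.    0.   59.  -62.9] t 1.4 F [-0.7  0.3  0.5] op 0.999 g 0.0
shift [  0.8   2.1 104.7] rz 0.04
9602 (array([570.6, 195.3]), array([75.8, 88.6]), 69.94) 0.1049
2649 (array([570.4, 194.7]), array([74.4, 88.2]), 70.16) 0.1045
5251 (array([575.5, 183. ]), array([46.3, 70.4]), 69.59) 0.105
```

View pics/w2.png

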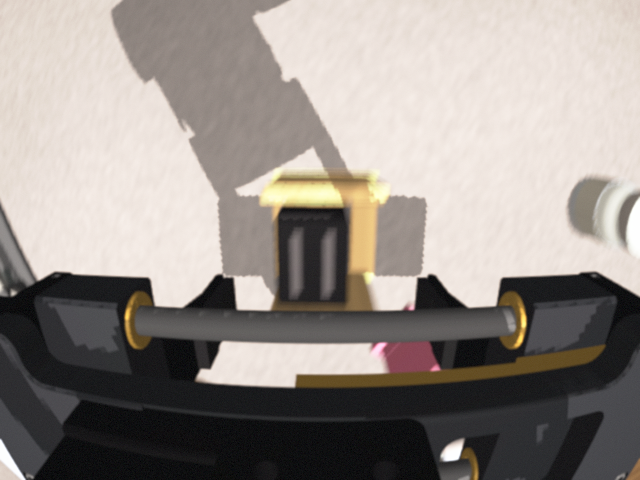

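The wrist view shows the pack's block at columns 275-347, left of the jaw centre. It stands about 11 mm off the stand's centre along -y, which the depth confirms with a 46 mm wide top. I'll grasp it at about (572, 185).

>>> apply_moves([
  {"x": 1,"y": -9,"z": 30,"rx": 0,"ry": 0,"rz": 0.1,"claw": 0},
  {"x": 1,"y": -9,"z": 65,"rx": 0,"ry": 0,"rz": 0.1,"claw": 0},
  {"x": 1,"y": -9,"z": 95,"rx": 0,"ry": 0,"rz": 0.1,"claw": 0},
  {"x": 1,"y": -9,"z": 105,"rx": 0,"ry": 0,"rz": 0.1,"claw": 0},
  {"x": 1,"y": -9,"z": 105,"rx": 0,"ry": 0,"rz": 0.1,"claw": 0},
  {"x": 1,"y": -9,"z": 105,"rx": 0,"ry": 0,"rz": 0.1,"claw": 60},
  {"x": 1,"y": -9,"z": 105,"rx": 0,"ry": 0,"rz": 0.1,"claw": 110},
  {"x": 1,"y": -9,"z": 105,"rx": 0,"ry": 0,"rz": 0.1,"claw": 180},
  {"x": 1,"y": -9,"z": 105,"rx": 0,"ry": 0,"rz": 0.1,"claw": 255},
  {"x": 1,"y": -9,"z": 105,"rx": 0,"ry": 0,"rz": 0.1,"claw": 255},
])

```text
time_s: 2.7
position: [0.5714, 0.1863, 0.0827]
tcp_rot: [[-0.941, 0.338, 0.001], [0.338, 0.941, 0.0], [-0.0, 0.001, -1.0]]
force: [0.7, 0.6, 1.8]
opening: 0.526
grasp_force: 30.0
```

>>> apply_moves([
  {"x": 0,"y": 0,"z": 0,"rx": 0,"ry": 0,"rz": 0,"claw": 255},
  {"x": 0,"y": 0,"z": 0,"rx": 0,"ry": 0,"rz": 0,"claw": 255},
  {"x": 0,"y": 0,"z": -5,"rx": 0,"ry": 0,"rz": 0,"claw": 255},
  {"x": 0,"y": 0,"z": -15,"rx": 0,"ry": 0,"rz": 0,"claw": 255},
  {"x": 0,"y": 0,"z": -30,"rx": 0,"ry": 0,"rz": 0,"claw": 255},
  {"x": 0,"y": 0,"z": -60,"rx": 0,"ry": 0,"rz": 0,"claw": 255},
  {"x": 0,"y": 0,"z": -90,"rx": 0,"ry": 0,"rz": 0,"claw": 255},
  {"x": 0,"y": 0,"z": -120,"rx": 0,"ry": 0,"rz": 0,"claw": 255},
  {"x": 0,"y": 0,"z": -130,"rx": 0,"ry": 0,"rz": 0,"claw": 255},
  {"x": 0,"y": 0,"z": -130,"rx": 0,"ry": 0,"rz": 0,"claw": 255},
])

```text
time_s: 3.95
position: [0.5712, 0.1862, 0.2133]
tcp_rot: [[-0.941, 0.338, 0.001], [0.338, 0.941, 0.0], [-0.001, 0.001, -1.0]]
force: [0.1, 0.7, -4.9]
opening: 0.529
grasp_force: 30.0
```

Run:
```python
from h import *
go(470,0,150,96.2)
```

```text
pos [571.2 186.2 213.3] head 70.25 tilt [0.0014 0.0001] j [  7.4  30.6  87.7  -0.   61.6 -62.8] t 3.95 F [ 0.1  0.7 -4.9] op 0.529 g 30.0
shift [  32.5 -209.4   63.1] rz -4.32
```

The pack is gripped, with a 46 mm opening and about 5 N of weight. I'll carry it to a clear spot at (500, 0) and turn it to the dock's yaw, so I can regrasp it on the x faces.

>>> apply_moves([
  {"x": 0,"y": -20,"z": 0,"rx": 0,"ry": 0,"rz": 0,"claw": 255},
  {"x": 0,"y": -55,"z": 0,"rx": 0,"ry": 0,"rz": -0.5,"claw": 255},
  {"x": 1,"y": -95,"z": 0,"rx": 0,"ry": 0,"rz": -1.3,"claw": 255},
  {"x": 2,"y": -135,"z": 20,"rx": 0,"ry": 0,"rz": -2.2,"claw": 255},
  {"x": 3,"y": -170,"z": 45,"rx": 0,"ry": 0,"rz": -3.1,"claw": 255},
  {"x": 4,"y": -190,"z": 70,"rx": 0,"ry": 0,"rz": -3.9,"claw": 255},
  {"x": 4,"y": -199,"z": 95,"rx": 0,"ry": 0,"rz": -4.32,"claw": 255},
  {"x": 4,"y": -199,"z": 115,"rx": 0,"ry": 0,"rz": -4.32,"claw": 255},
  {"x": 4,"y": -199,"z": 125,"rx": 0,"ry": 0,"rz": -4.32,"claw": 255},
  {"x": 4,"y": -199,"z": 128,"rx": 0,"ry": 0,"rz": -4.32,"claw": 255},
])

```text
time_s: 5.2
position: [0.4994, -0.0, 0.0838]
tcp_rot: [[-0.994, -0.107, -0.002], [-0.107, 0.994, 0.0], [0.002, 0.0, -1.0]]
force: [-0.3, -0.6, -3.6]
opening: 0.523
grasp_force: 30.0
```

>>> apply_moves([
  {"x": 0,"y": 0,"z": 3,"rx": 0,"ry": 0,"rz": 0,"claw": 255},
  {"x": 0,"y": 0,"z": 5,"rx": 0,"ry": 0,"rz": 0,"claw": 255},
  {"x": 0,"y": 0,"z": 6,"rx": 0,"ry": 0,"rz": 0,"claw": 255},
  {"x": 0,"y": 0,"z": 6,"rx": 0,"ry": 0,"rz": 0,"claw": 255},
])

```text
time_s: 5.7
position: [0.5003, 0.0003, 0.0788]
tcp_rot: [[-0.994, -0.108, 0.0], [-0.108, 0.994, -0.0], [-0.0, -0.0, -1.0]]
force: [0.1, 0.9, -3.8]
opening: 0.528
grasp_force: 30.0
```

Run:
```python
from h import *
go(500,0,76,96.2)
```

```text
pos [5.003e+02 3.000e-01 7.880e+01] head 96.19 tilt [ 0.0004 -0.0001] j [ -12.8   36.9  107.6   -0.    35.5 -109. ] t 5.7 F [ 0.1  0.9 -3.8] op 0.528 g 30.0
shift [ 0.3 -0.3  2.8] rz -0.0
```

>>> apply_moves([
  {"x": 0,"y": 0,"z": 1,"rx": 0,"ry": 0,"rz": 0,"claw": 255},
  {"x": 0,"y": 0,"z": 2,"rx": 0,"ry": 0,"rz": 0,"claw": 255},
  {"x": 0,"y": 0,"z": 2,"rx": 0,"ry": 0,"rz": 0,"claw": 255},
])

```text
time_s: 6.08
position: [0.5003, 0.0002, 0.0767]
tcp_rot: [[-0.994, -0.108, 0.0], [-0.108, 0.994, -0.0], [-0.0, -0.0, -1.0]]
force: [-0.4, -0.2, -1.7]
opening: 0.528
grasp_force: 30.0
```

>>> apply_moves([
  {"x": 0,"y": 0,"z": 1,"rx": 0,"ry": 0,"rz": 0,"claw": 255},
  {"x": 0,"y": 0,"z": 1,"rx": 0,"ry": 0,"rz": 0,"claw": 255},
])

```text
time_s: 6.32
position: [0.5002, 0.0002, 0.0767]
tcp_rot: [[-0.994, -0.108, 0.001], [-0.108, 0.994, -0.0], [-0.001, -0.0, -1.0]]
force: [-1.4, 0.1, 7.8]
opening: 0.526
grasp_force: 30.0
```

The pack is on the bench: the force rose to 8 N at TCP height 76.7 mm, as expected. I'll release it, rise, turn 90° and regrasp.

>>> apply_moves([
  {"x": 0,"y": 0,"z": -1,"rx": 0,"ry": 0,"rz": 0,"claw": 80},
  {"x": 0,"y": 0,"z": -1,"rx": 0,"ry": 0,"rz": 0,"claw": 30},
  {"x": 0,"y": 0,"z": -1,"rx": 0,"ry": 0,"rz": 0,"claw": 0},
  {"x": 0,"y": 0,"z": -1,"rx": 0,"ry": 0,"rz": 0,"claw": 0},
  {"x": 0,"y": 0,"z": -10,"rx": 0,"ry": 0,"rz": 0,"claw": 0},
  {"x": 0,"y": 0,"z": -35,"rx": 0,"ry": 0,"rz": 0,"claw": 0},
  {"x": 0,"y": 0,"z": -70,"rx": 0,"ry": 0,"rz": 0,"claw": 0},
  {"x": 0,"y": 0,"z": -105,"rx": 0,"ry": 0,"rz": 0,"claw": 0},
  {"x": 0,"y": 0,"z": -110,"rx": 0,"ry": 0,"rz": 1,"claw": 0},
  {"x": 0,"y": 0,"z": -110,"rx": 0,"ry": 0,"rz": 2.5,"claw": 0},
])

```text
time_s: 7.58
position: [0.5006, 0.0002, 0.1871]
tcp_rot: [[-0.987, 0.158, 0.003], [0.158, 0.987, -0.001], [-0.003, -0.0, -1.0]]
force: [-0.4, -0.8, 0.1]
opening: 1.002
grasp_force: 0.0
```

>>> apply_moves([
  {"x": 0,"y": 0,"z": 0,"rx": 0,"ry": 0,"rz": 1.6,"claw": 0},
  {"x": 0,"y": 0,"z": 0,"rx": 0,"ry": 0,"rz": 3.2,"claw": 0},
  {"x": 0,"y": 0,"z": 0,"rx": 0,"ry": 0,"rz": 4.8,"claw": 0},
  {"x": 0,"y": 0,"z": 0,"rx": 0,"ry": 0,"rz": 6.4,"claw": 0},
  {"x": 0,"y": 0,"z": 0,"rx": 0,"ry": 0,"rz": 8,"claw": 0},
  {"x": 0,"y": 0,"z": 0,"rx": 0,"ry": 0,"rz": 9.6,"claw": 0},
  {"x": 0,"y": 0,"z": 0,"rx": 0,"ry": 0,"rz": 11.2,"claw": 0},
  {"x": 0,"y": 0,"z": 0,"rx": 0,"ry": 0,"rz": 12.2,"claw": 0},
  {"x": 0,"y": 0,"z": 0,"rx": 0,"ry": 0,"rz": 12.5,"claw": 0},
  {"x": 0,"y": 0,"z": 0,"rx": 0,"ry": 0,"rz": 12.5,"claw": 0},
])

```text
time_s: 8.82
position: [0.5001, 0.0002, 0.1858]
tcp_rot: [[-0.109, 0.994, 0.0], [0.994, 0.109, -0.0], [-0.0, 0.0, -1.0]]
force: [0.9, 0.2, -0.2]
opening: 0.995
grasp_force: 0.0
```

Run:
```python
from h import *
p,W=wcloud();H=W[...,2];q=p.astype(int)
near=(np.hypot(W[...,0]-.5,W[...,1])<.07)&(H>.092)&(H<.106)
print(near.sum(),rect(W[near]),np.median(H[near]))
p,d=capture("top");W=cloud("top",d);H=W[...,2]
near=(np.hypot(W[...,0]-.5,W[...,1])<.07)&(H>.092)&(H<.106)
print(near.sum(),near.sum() and rect(W[near]))
go(500,0,78,6.2)
```

```text
6528 (array([5.005e+02, 4.000e-01]), array([60.3, 45.6]), 6.14) 0.09915556496788026
0 0
pos [5.002e+02 2.000e-01 1.857e+02] head 6.22 tilt [ 0.0001 -0.    ] j [-12.8  26.  103.4   0.   50.6 -19. ] t 8.925 F [0.8 0.3 0.4] op 1.004 g 0.0
shift [ -0.2  -0.2 107.7] rz 0.0
```

The wrist depth shows the pack's top at (500.5, 0.4), 60.3 x 45.6 mm and yaw 6.14°, right under the tool. Regrasping now.

>>> apply_moves([
  {"x": 0,"y": 0,"z": 40,"rx": 0,"ry": 0,"rz": 0,"claw": 0},
  {"x": 0,"y": 0,"z": 75,"rx": 0,"ry": 0,"rz": 0,"claw": 0},
  {"x": 0,"y": 0,"z": 100,"rx": 0,"ry": 0,"rz": 0,"claw": 0},
  {"x": 0,"y": 0,"z": 108,"rx": 0,"ry": 0,"rz": 0,"claw": 0},
  {"x": 0,"y": 0,"z": 108,"rx": 0,"ry": 0,"rz": 0,"claw": 0},
  {"x": 0,"y": 0,"z": 108,"rx": 0,"ry": 0,"rz": 0,"claw": 40},
  {"x": 0,"y": 0,"z": 108,"rx": 0,"ry": 0,"rz": 0,"claw": 80},
  {"x": 0,"y": 0,"z": 108,"rx": 0,"ry": 0,"rz": 0,"claw": 160},
  {"x": 0,"y": 0,"z": 108,"rx": 0,"ry": 0,"rz": 0,"claw": 255},
  {"x": 0,"y": 0,"z": 108,"rx": 0,"ry": 0,"rz": 0,"claw": 255},
])

```text
time_s: 10.18
position: [0.5007, 0.0002, 0.0781]
tcp_rot: [[-0.107, 0.994, 0.001], [0.994, 0.107, -0.0], [-0.0, 0.001, -1.0]]
force: [-0.2, 0.7, 5.7]
opening: 0.69
grasp_force: 30.0
```

Run:
```python
from h import *
go(465.2,-227.8,200,6.2)
```

```text
pos [5.007e+02 2.000e-01 7.810e+01] head 6.17 tilt [ 0.0013 -0.0002] j [-12.8  37.  107.6   0.   35.4 -19. ] t 10.175 F [-0.2  0.7  5.7] op 0.69 g 30.0
shift [-222.9  -59.6 -121.9] rz -0.01
```

>>> apply_moves([
  {"x": 0,"y": 0,"z": -10,"rx": 0,"ry": 0,"rz": 0,"claw": 255},
  {"x": 0,"y": 0,"z": -40,"rx": 0,"ry": 0,"rz": 0,"claw": 255},
  {"x": 0,"y": 0,"z": -80,"rx": 0,"ry": 0,"rz": 0,"claw": 255},
  {"x": 0,"y": 0,"z": -120,"rx": 0,"ry": 0,"rz": 0,"claw": 255},
  {"x": -30,"y": -8,"z": -145,"rx": 0,"ry": 0,"rz": 0,"claw": 255},
  {"x": -75,"y": -20,"z": -150,"rx": 0,"ry": 0,"rz": 0,"claw": 255},
  {"x": -125,"y": -33,"z": -150,"rx": 0,"ry": 0,"rz": 0,"claw": 255},
  {"x": -175,"y": -47,"z": -150,"rx": 0,"ry": 0,"rz": 0,"claw": 255},
  {"x": -210,"y": -56,"z": -150,"rx": 0,"ry": 0,"rz": 0,"claw": 255},
  {"x": -223,"y": -60,"z": -150,"rx": 0,"ry": 0,"rz": 0,"claw": 255},
])

```text
time_s: 11.42
position: [0.4635, -0.2295, 0.2271]
tcp_rot: [[-0.105, 0.994, -0.001], [0.994, 0.105, 0.001], [0.001, -0.001, -1.0]]
force: [-0.4, 0.7, -3.9]
opening: 0.688
grasp_force: 30.0
```

Run:
```python
from h import *
go(465.2,-227.8,90,6.2)
p,W=wcloud();cv2.imwrite("pics/w3.png",p[...,::-1]);H=W[...,2]
c,s=np.cos(np.radians(6.2)),np.sin(np.radians(6.2))
D=(W[...,:2]-[.5646,-.2169])@np.array([[c,-s],[s,c]])*1000
m=(H>.108)&(H<.118)&(abs(D[...,0]+52)<110)&(abs(D[...,1])<70)
print("wall",m.sum(),rect(W[m]))
for lo,hi in((-140,-110),(-110,-80),(-70,-40),(-25,0),(0,30)):
    k=m&(D[...,0]>lo)&(D[...,0]<hi)
    for sg in(1,-1):
        y=D[...,1][k&(D[...,1]*sg>0)]
        if len(y)>10:print(lo,sg,len(y),np.round(np.percentile(y,[1,50,99]),1))
```

```text
pos [ 463.5 -229.5  227.1] head 6.01 tilt [-0.0012  0.0008] j [-38.7  23.6  98.7  -0.   57.8 -44.7] t 11.425 F [-0.4  0.7 -3.9] op 0.688 g 30.0
shift [  1.4   2.1 137.1] rz -0.03
wall 4796 (array([ 511.3, -224. ]), array([176.5,  86.5]), 6.04)
-140 1 509 [34.2 38.  41.8]
-110 1 525 [34.1 37.9 41.7]
-70 1 516 [33.6 37.8 41.8]
-25 1 789 [24.2 33.  41.5]
-25 -1 587 [-44.2 -34.8 -26.8]
0 1 863 [24.1 33.  41.5]
0 -1 110 [-28.7 -27.4 -26.4]
```

View pics/w3.png

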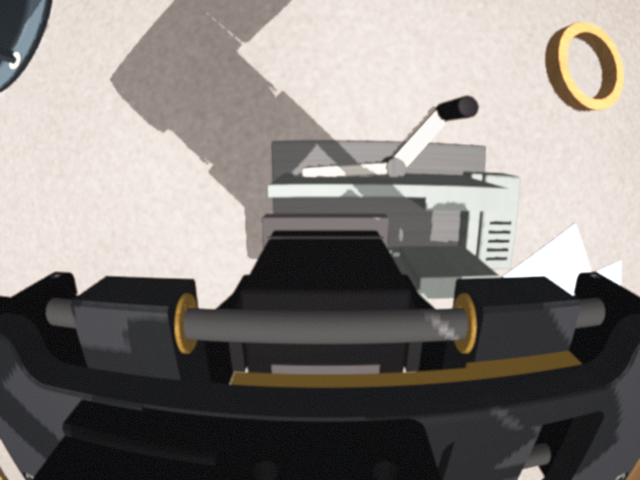

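The wrist view shows the pack held over the well, with the +y wall at row 190, the handle at (460,107) and the tape at (585,65). From here the walls measure 176.5 x 86.5 mm at yaw 6.04°, and the cheeks are 51 mm apart. That puts home at about (563, -218.5) and the well under the pack to within 0.5 mm. I'll lower it 5 mm further back to clear the lead-ins.

>>> apply_moves([
  {"x": 0.5,"y": -5,"z": 10,"rx": 0,"ry": 0,"rz": 0,"claw": 255},
  {"x": 0.5,"y": -5,"z": 35,"rx": 0,"ry": 0,"rz": 0,"claw": 255},
  {"x": 0.5,"y": -5,"z": 65,"rx": 0,"ry": 0,"rz": 0,"claw": 255},
  {"x": 0.5,"y": -5,"z": 95,"rx": 0,"ry": 0,"rz": 0,"claw": 255},
  {"x": 0.5,"y": -5,"z": 118,"rx": 0,"ry": 0,"rz": 0,"claw": 255},
  {"x": 0.5,"y": -5,"z": 130,"rx": 0,"ry": 0,"rz": 0,"claw": 255},
  {"x": 0.5,"y": -5,"z": 136,"rx": 0,"ry": 0,"rz": 0,"claw": 255},
  {"x": 0.5,"y": -5,"z": 138,"rx": 0,"ry": 0,"rz": 0,"claw": 255},
  {"x": 0.5,"y": -5,"z": 138,"rx": 0,"ry": 0,"rz": 0,"claw": 255},
])

```text
time_s: 12.6
position: [0.4598, -0.2281, 0.0901]
tcp_rot: [[-0.108, 0.994, 0.001], [0.994, 0.108, -0.001], [-0.001, 0.001, -1.0]]
force: [0.5, -0.5, -4.3]
opening: 0.69
grasp_force: 30.0
```

>>> apply_moves([
  {"x": 0,"y": 0,"z": 1,"rx": 0,"ry": 0,"rz": 0,"claw": 255},
  {"x": 0,"y": 0,"z": 2,"rx": 0,"ry": 0,"rz": 0,"claw": 255},
  {"x": 0,"y": 0,"z": 2,"rx": 0,"ry": 0,"rz": 0,"claw": 255},
])

```text
time_s: 12.98
position: [0.4595, -0.228, 0.0877]
tcp_rot: [[-0.107, 0.994, 0.0], [0.994, 0.107, -0.0], [-0.0, 0.0, -1.0]]
force: [-0.3, 0.5, -4.2]
opening: 0.683
grasp_force: 30.0
```

Run:
```python
from h import *
go(563,-218.5,86,6.04)
```

```text
pos [ 459.5 -228.    87.7] head 6.16 tilt [ 0.0001 -0.0001] j [-38.9  36.5 105.5  -0.   38.  -45.1] t 12.975 F [-0.3  0.5 -4.2] op 0.683 g 30.0
shift [ -1.6 104.    1.7] rz 0.02
```

>>> apply_moves([
  {"x": -1,"y": 0,"z": 1,"rx": 0,"ry": 0,"rz": 0,"claw": 255},
  {"x": -1.5,"y": 0,"z": 2,"rx": 0,"ry": 0,"rz": 0,"claw": 255},
  {"x": -1.5,"y": 0,"z": 2,"rx": 0,"ry": 0,"rz": 0,"claw": 255},
])

```text
time_s: 13.35
position: [0.4598, -0.2295, 0.0861]
tcp_rot: [[-0.107, 0.994, 0.0], [0.994, 0.107, -0.0], [-0.0, 0.0, -1.0]]
force: [-1.0, 1.0, 2.1]
opening: 0.689
grasp_force: 30.0
```

Run:
```python
from h import *
go(563,-218.5,86,6.04)
```

```text
pos [ 459.8 -229.5   86.1] head 6.16 tilt [ 0.0005 -0.0003] j [-39.   36.7 105.5   0.   37.8 -45.2] t 13.35 F [-1.   1.   2.1] op 0.689 g 30.0
shift [-1.000e-01  1.038e+02  1.000e-01] rz 0.02
```

On the floor with light contact and 103.8 mm left to go. I'll slide gently and stop a bit short.

>>> apply_moves([
  {"x": 0,"y": 8,"z": 0,"rx": 0,"ry": 0,"rz": 0,"claw": 255},
  {"x": 0,"y": 18,"z": 0,"rx": 0,"ry": 0,"rz": 0,"claw": 255},
  {"x": 0,"y": 28,"z": 0,"rx": 0,"ry": 0,"rz": 0,"claw": 255},
  {"x": 0,"y": 36,"z": 0,"rx": 0,"ry": 0,"rz": 0,"claw": 255},
  {"x": 0,"y": 42,"z": 0,"rx": 0,"ry": 0,"rz": 0,"claw": 255},
])

```text
time_s: 13.98
position: [0.5024, -0.2251, 0.0861]
tcp_rot: [[-0.108, 0.994, 0.0], [0.994, 0.108, -0.001], [-0.001, 0.0, -1.0]]
force: [-3.6, -0.3, 5.9]
opening: 0.686
grasp_force: 30.0
```

>>> apply_moves([
  {"x": 0,"y": 8,"z": 0,"rx": 0,"ry": 0,"rz": 0,"claw": 255},
  {"x": 0,"y": 18,"z": 0,"rx": 0,"ry": 0,"rz": 0,"claw": 255},
  {"x": 0,"y": 28,"z": 0,"rx": 0,"ry": 0,"rz": 0,"claw": 255},
  {"x": 0,"y": 38,"z": 0,"rx": 0,"ry": 0,"rz": 0,"claw": 255},
  {"x": 0,"y": 48,"z": 0,"rx": 0,"ry": 0,"rz": 0,"claw": 255},
  {"x": 0,"y": 54,"z": 0,"rx": 0,"ry": 0,"rz": 0,"claw": 255},
  {"x": 0,"y": 57,"z": 0,"rx": 0,"ry": 0,"rz": 0,"claw": 255},
  {"x": 0,"y": 57,"z": 0,"rx": 0,"ry": 0,"rz": 0,"claw": 255},
])

```text
time_s: 14.98
position: [0.5593, -0.2189, 0.0861]
tcp_rot: [[-0.108, 0.994, 0.001], [0.994, 0.108, -0.001], [-0.001, 0.001, -1.0]]
force: [0.0, 0.3, 4.9]
opening: 0.686
grasp_force: 30.0
```

Run:
```python
from h import *
go(563,-218.5,86,6.04)
```

```text
pos [ 559.3 -218.9   86.1] head 6.21 tilt [ 0.0014 -0.0008] j [-32.   40.8  92.7   0.   46.4 -38.2] t 14.975 F [0.  0.3 4.9] op 0.686 g 30.0
shift [-0.   3.7  0.1] rz 0.03
```

>>> apply_moves([
  {"x": 0,"y": 1,"z": 0,"rx": 0,"ry": 0,"rz": 0,"claw": 255},
  {"x": 0,"y": 2,"z": 0,"rx": 0,"ry": 0,"rz": 0,"claw": 255},
  {"x": 0,"y": 3,"z": 0,"rx": 0,"ry": 0,"rz": 0,"claw": 255},
  {"x": 0,"y": 3.5,"z": 0,"rx": 0,"ry": 0,"rz": 0,"claw": 255},
  {"x": 0,"y": 3.5,"z": 0,"rx": 0,"ry": 0,"rz": 0,"claw": 255},
])

```text
time_s: 15.6
position: [0.5622, -0.2186, 0.0861]
tcp_rot: [[-0.108, 0.994, 0.001], [0.994, 0.108, -0.001], [-0.001, 0.001, -1.0]]
force: [-2.0, 0.0, 5.6]
opening: 0.683
grasp_force: 30.0
```

>>> apply_moves([
  {"x": 0,"y": 1,"z": 0,"rx": 0,"ry": 0,"rz": 0,"claw": 255},
  {"x": 0,"y": 1,"z": 0,"rx": 0,"ry": 0,"rz": 0,"claw": 255},
])

```text
time_s: 15.85
position: [0.5633, -0.2185, 0.0861]
tcp_rot: [[-0.108, 0.994, 0.001], [0.994, 0.108, -0.001], [-0.001, 0.001, -1.0]]
force: [-1.5, 0.1, 5.5]
opening: 0.687
grasp_force: 30.0
```

>>> apply_moves([
  {"x": 0,"y": 1,"z": 0,"rx": 0,"ry": 0,"rz": 0,"claw": 255},
  {"x": 0,"y": 1,"z": 0,"rx": 0,"ry": 0,"rz": 0,"claw": 255},
])

```text
time_s: 16.1
position: [0.5639, -0.2184, 0.0861]
tcp_rot: [[-0.108, 0.994, -0.0], [0.994, 0.108, -0.001], [-0.001, -0.0, -1.0]]
force: [-3.9, -1.0, 6.4]
opening: 0.686
grasp_force: 30.0
```

>>> apply_moves([
  {"x": 0,"y": 1,"z": 0,"rx": 0,"ry": 0,"rz": 0,"claw": 255},
  {"x": 0,"y": 1,"z": 0,"rx": 0,"ry": 0,"rz": 0,"claw": 255},
])

```text
time_s: 16.35
position: [0.564, -0.2184, 0.0861]
tcp_rot: [[-0.109, 0.994, -0.002], [0.994, 0.109, -0.001], [-0.0, -0.002, -1.0]]
force: [-4.3, -1.7, 6.7]
opening: 0.688
grasp_force: 30.0
```

>>> apply_moves([
  {"x": 0,"y": 1.5,"z": 0,"rx": 0,"ry": 0,"rz": 0,"claw": 255},
  {"x": 0,"y": 1.5,"z": 0,"rx": 0,"ry": 0,"rz": 0,"claw": 255},
])

```text
time_s: 16.6
position: [0.5642, -0.2183, 0.0862]
tcp_rot: [[-0.109, 0.994, -0.005], [0.994, 0.109, -0.0], [0.0, -0.005, -1.0]]
force: [-8.5, -1.9, 9.8]
opening: 0.691
grasp_force: 30.0
```

Force rises while the position stalls at 564 mm, so the pack is against the end stop. I'll ease off, release and rise.

>>> apply_moves([
  {"x": 0,"y": -1.5,"z": -0.5,"rx": 0,"ry": 0,"rz": 0,"claw": 255},
  {"x": 0,"y": -1.5,"z": -0.5,"rx": 0,"ry": 0,"rz": 0,"claw": 60},
  {"x": 0,"y": -1.5,"z": -0.5,"rx": 0,"ry": 0,"rz": 0,"claw": 20},
  {"x": 0,"y": -1.5,"z": -0.5,"rx": 0,"ry": 0,"rz": 0,"claw": 0},
  {"x": 0,"y": -1.5,"z": -0.5,"rx": 0,"ry": 0,"rz": 0,"claw": 0},
  {"x": 0,"y": -1.5,"z": -15,"rx": 0,"ry": 0,"rz": 0,"claw": 0},
  {"x": 0,"y": -1.5,"z": -45,"rx": 0,"ry": 0,"rz": 0,"claw": 0},
  {"x": 0,"y": -1.5,"z": -80,"rx": 0,"ry": 0,"rz": 0,"claw": 0},
  {"x": 0,"y": -1.5,"z": -110,"rx": 0,"ry": 0,"rz": 0,"claw": 0},
  {"x": 0,"y": -1.5,"z": -110,"rx": 0,"ry": 0,"rz": 0,"claw": 0},
])

```text
time_s: 17.85
position: [0.5663, -0.2191, 0.1992]
tcp_rot: [[-0.108, 0.994, 0.007], [0.994, 0.108, -0.004], [-0.005, 0.006, -1.0]]
force: [0.6, 0.1, -1.3]
opening: 1.004
grasp_force: 0.0
```

Run:
```python
from h import *
go(563,-218.5,86,6.04)
p,W=wcloud();cv2.imwrite("pics/w4.png",p[...,::-1]);H=W[...,2]
c,s=np.cos(np.radians(6.04)),np.sin(np.radians(6.04))
D=(W[...,:2]-[.563,-.2185])@np.array([[c,-s],[s,c]])*1000
m=(H>.108)&(H<.118)&(abs(D[...,0]+52)<110)&(abs(D[...,1])<70)
print("wall",m.sum(),rect(W[m]))
dk=p.max(-1)<70
m=(H>.098)&(H<.115)&(abs(D[...,0])<45)&(abs(D[...,1])<23.8)&dk
print("pack",m.sum(),np.round(np.percentile(D[m],[1,99],axis=0),1),np.median(H[m]),rect(W[m]))
m=(H>.085)&(H<.1)&(D[...,1]>60)&(D[...,1]<140)&(abs(D[...,0])<110)
print("handle",m.sum(),rect(W[m]),np.median(D[m],0))
```

```text
pos [ 566.3 -219.1  199.2] head 6.17 tilt [ 0.0066 -0.004 ] j [-31.7  32.   87.8   0.   59.8 -37.9] t 17.85 F [ 0.6  0.1 -1.3] op 1.004 g 0.0
shift [  1.5  -3.9 113.2] rz 0.02
wall 8602 (array([ 510.9, -222.3]), array([176.6,  83.6]), 5.96)
pack 4860 [[-29.5 -22. ]
 [ 28.5  23.1]] 0.10702435892117268 (array([ 562.9, -218.6]), array([60.3, 47.2]), 6.52)
handle 603 (array([ 559. , -115.8]), array([17.5, 17.5]), 76.43) [  6.61841094 102.13001706]
```

View pics/w4.png

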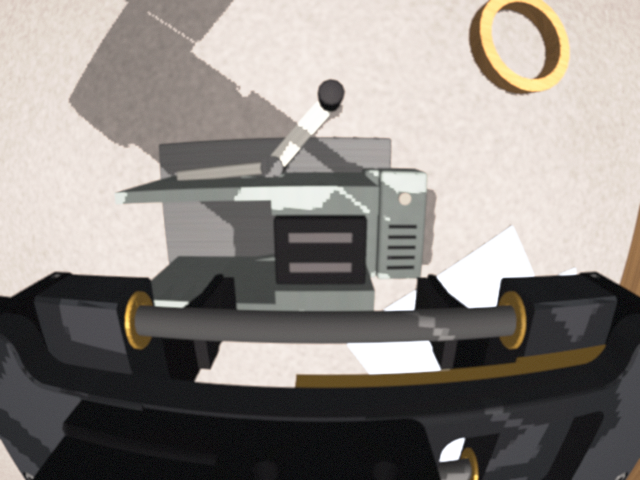

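The wrist view shows the pack in the slot at (320,250), against the housing. It measures (562.9, -218.6) with its top at 107 mm, so it is home within 1 mm and upright. The handle is at (331,95), or (559, -115.8), so the latch is at about 1.50 rad. I'll move above the handle with the jaws along its tangent.

>>> apply_moves([
  {"x": 15,"y": 0,"z": 0,"rx": 0,"ry": 0,"rz": 1,"claw": 60},
  {"x": 40,"y": 2,"z": 0,"rx": 0,"ry": 0,"rz": 2.5,"claw": 100},
  {"x": 70,"y": 3,"z": 0,"rx": 0,"ry": 0,"rz": 4,"claw": 100},
  {"x": 95,"y": 4,"z": 0,"rx": 0,"ry": 0,"rz": 5.5,"claw": 100},
  {"x": 103,"y": 4,"z": 10,"rx": 0,"ry": 0,"rz": 6.9,"claw": 100},
  {"x": 103,"y": 4,"z": 30,"rx": 0,"ry": 0,"rz": 6.9,"claw": 100},
  {"x": 103,"y": 4,"z": 40,"rx": 0,"ry": 0,"rz": 6.9,"claw": 100},
  {"x": 103,"y": 4,"z": 40,"rx": 0,"ry": 0,"rz": 6.9,"claw": 100},
  {"x": 103,"y": 4,"z": 40,"rx": 0,"ry": 0,"rz": 6.9,"claw": 100},
])

```text
time_s: 19.02
position: [0.5576, -0.1156, 0.1557]
tcp_rot: [[0.577, 0.817, 0.0], [0.817, -0.577, -0.0], [0.0, 0.0, -1.0]]
force: [-0.3, -0.0, 0.1]
opening: 0.611
grasp_force: 0.0
```

Run:
```python
from h import *
go(559,-115.8,88,-35.2)
```

```text
pos [ 557.6 -115.6  155.7] head -35.25 tilt [ 0.0003 -0.0001] j [-22.9  33.   95.    0.   51.9  12.3] t 19.025 F [-0.3 -0.   0.1] op 0.611 g 0.0
shift [ 0.6  1.2 67.7] rz -0.01
```

>>> apply_moves([
  {"x": 0.5,"y": 1,"z": 20,"rx": 0,"ry": 0,"rz": 0,"claw": 100},
  {"x": 0.5,"y": 1,"z": 45,"rx": 0,"ry": 0,"rz": 0,"claw": 100},
  {"x": 0.5,"y": 1,"z": 62,"rx": 0,"ry": 0,"rz": 0,"claw": 100},
  {"x": 0.5,"y": 1,"z": 67,"rx": 0,"ry": 0,"rz": 0,"claw": 100},
  {"x": 0.5,"y": 1,"z": 67,"rx": 0,"ry": 0,"rz": 0,"claw": 140},
  {"x": 0.5,"y": 1,"z": 67,"rx": 0,"ry": 0,"rz": 0,"claw": 165},
  {"x": 0.5,"y": 1,"z": 67,"rx": 0,"ry": 0,"rz": 0,"claw": 165},
])

```text
time_s: 19.9
position: [0.559, -0.1156, 0.0893]
tcp_rot: [[0.577, 0.817, 0.001], [0.817, -0.577, -0.001], [0.0, 0.001, -1.0]]
force: [-0.0, -0.6, 0.2]
opening: 0.388
grasp_force: 0.0
```

Run:
```python
from h import *
go(559,-115.8,88,-35.2)
R=read_state()["tcp_rot"];p0=read_state()["position"]*1000
a=np.radians(6.0);piv=np.array([563,-218.5])+[-39*np.cos(a)-50*np.sin(a),-39*np.sin(a)+50*np.cos(a)]
print(piv,np.hypot(*(p0[:2]-piv)))
for k in range(1,15):
    f=54.8+k*6.8; t=np.radians(f); q=np.array([*(piv+70*np.array([np.cos(t),np.sin(t)])),p0[2]])
    print(k,np.round(R.T@(q-p0),1),"rz",round(-(f-54.8)/6,2))
```

```text
pos [ 559.  -115.6   89.3] head -35.23 tilt [ 0.0014 -0.0006] j [-22.9  39.   97.1   0.   43.8  12.3] t 19.9 F [-0.  -0.6  0.2] op 0.388 g 0.0
shift [-0.1  0.1  1.3] rz -0.0
[ 518.98722292 -172.8505153 ] 69.82957493983011
1 [-0.3 -8.  -0. ] rz -1.13
2 [ -1.8 -16.1  -0. ] rz -2.27
3 [ -4.2 -24.1  -0. ] rz -3.4
4 [ -7.6 -31.7  -0. ] rz -4.53
5 [-11.8 -38.8  -0.1] rz -5.67
6 [-16.9 -45.4  -0.1] rz -6.8
7 [-22.7 -51.4  -0.1] rz -7.93
8 [-29.1 -56.6  -0.1] rz -9.07
9 [-36.1 -61.   -0.1] rz -10.2
10 [-43.6 -64.6  -0.1] rz -11.33
11 [-51.5 -67.2  -0.1] rz -12.47
12 [-59.6 -68.9  -0.1] rz -13.6
13 [-67.9 -69.6  -0.1] rz -14.73
14 [-76.2 -69.4  -0.1] rz -15.87
```

>>> apply_moves([
  {"x": 0,"y": -8,"z": 0,"rx": 0,"ry": 0,"rz": -1.1,"claw": 165},
  {"x": -2,"y": -16,"z": 0,"rx": 0,"ry": 0,"rz": -2.3,"claw": 165},
  {"x": -4,"y": -24,"z": 0,"rx": 0,"ry": 0,"rz": -3.4,"claw": 165},
  {"x": -7.5,"y": -32,"z": 0,"rx": 0,"ry": 0,"rz": -4.5,"claw": 165},
  {"x": -12,"y": -39,"z": 0,"rx": 0,"ry": 0,"rz": -5.7,"claw": 165},
  {"x": -17,"y": -45.5,"z": 0,"rx": 0,"ry": 0,"rz": -6.8,"claw": 165},
  {"x": -22.5,"y": -51.5,"z": 0,"rx": 0,"ry": 0,"rz": -7.9,"claw": 165},
  {"x": -29,"y": -56.5,"z": 0,"rx": 0,"ry": 0,"rz": -9.1,"claw": 165},
  {"x": -36,"y": -61,"z": 0,"rx": 0,"ry": 0,"rz": -10.2,"claw": 165},
  {"x": -43.5,"y": -64.5,"z": 0,"rx": 0,"ry": 0,"rz": -11.3,"claw": 165},
])

```text
time_s: 21.15
position: [0.4818, -0.1139, 0.0893]
tcp_rot: [[-0.541, 0.841, 0.003], [0.841, 0.541, -0.001], [-0.002, 0.002, -1.0]]
force: [1.1, 1.5, 0.4]
opening: 0.354
grasp_force: 1.2
```

Run:
```python
from h import *
s=read_state();R=s["tcp_rot"];p0=s["position"]*1000;print(p0,s["force"])
piv=np.array([519,-172.9]);d=p0[:2]-piv;h=np.degrees(np.arctan2(R[1,1],R[0,1]));f0=np.degrees(np.arctan2(d[1],d[0]))
print(f0,np.hypot(*d),h)
for f in range(126,156,4):
    t=np.radians(f); q=np.array([*(piv+70*np.array([np.cos(t),np.sin(t)])),p0[2]])
    print(f,np.round(R.T@(q-p0),1),"rz",round(-((f-90-h+90)%180-90)/6,2))
```

```text
[ 481.75084443 -113.85064902   89.27557035] [1.13954285 1.54751837 0.39413024]
122.24430160815137 69.81636944587046 32.77512976322042
126 [ 0.1 -4.6 -0. ] rz -0.54
130 [-0.4 -9.5 -0. ] rz -1.2
134 [ -1.2 -14.3  -0. ] rz -1.87
138 [ -2.3 -19.   -0. ] rz -2.54
142 [ -3.7 -23.7  -0. ] rz -3.2
146 [ -5.5 -28.3  -0.1] rz -3.87
150 [ -7.6 -32.7  -0.1] rz -4.54
154 [-10.  -36.9  -0.1] rz -5.2
```

>>> apply_moves([
  {"x": 0,"y": -4.5,"z": 0,"rx": 0,"ry": 0,"rz": -0.5,"claw": 165},
  {"x": -0.5,"y": -9.5,"z": 0,"rx": 0,"ry": 0,"rz": -1.2,"claw": 165},
  {"x": -1,"y": -14.5,"z": 0,"rx": 0,"ry": 0,"rz": -1.9,"claw": 165},
  {"x": -2.5,"y": -19,"z": 0,"rx": 0,"ry": 0,"rz": -2.5,"claw": 165},
  {"x": -3.5,"y": -23.5,"z": 0,"rx": 0,"ry": 0,"rz": -3.2,"claw": 165},
  {"x": -4.5,"y": -26,"z": 0,"rx": 0,"ry": 0,"rz": -3.5,"claw": 165},
  {"x": -5,"y": -27.5,"z": 0,"rx": 0,"ry": 0,"rz": -3.8,"claw": 165},
  {"x": -5,"y": -27.5,"z": 0,"rx": 0,"ry": 0,"rz": -3.8,"claw": 165},
])

```text
time_s: 22.15
position: [0.4603, -0.1329, 0.0887]
tcp_rot: [[-0.823, 0.568, 0.0], [0.568, 0.823, -0.0], [-0.0, -0.0, -1.0]]
force: [0.1, 0.7, 0.8]
opening: 0.356
grasp_force: 0.4
```

>>> apply_moves([
  {"x": -0.5,"y": -1.5,"z": 0,"rx": 0,"ry": 0,"rz": 0,"claw": 165},
  {"x": -0.5,"y": -1.5,"z": 0,"rx": 0,"ry": 0,"rz": 0,"claw": 165},
  {"x": -0.5,"y": -1.5,"z": 0,"rx": 0,"ry": 0,"rz": 0,"claw": 165},
])

```text
time_s: 22.52
position: [0.4599, -0.1334, 0.0886]
tcp_rot: [[-0.822, 0.569, 0.0], [0.569, 0.822, 0.001], [0.001, 0.001, -1.0]]
force: [2.5, 3.7, 1.9]
opening: 0.351
grasp_force: 2.7
```

>>> apply_moves([
  {"x": 0,"y": -2,"z": 0,"rx": 0,"ry": 0,"rz": 0,"claw": 165},
  {"x": 0,"y": -2,"z": 0,"rx": 0,"ry": 0,"rz": 0,"claw": 165},
  {"x": 0,"y": -2,"z": 0,"rx": 0,"ry": 0,"rz": 0,"claw": 165},
])

```text
time_s: 22.9
position: [0.4597, -0.1336, 0.0886]
tcp_rot: [[-0.821, 0.57, 0.002], [0.57, 0.821, 0.003], [0.0, 0.004, -1.0]]
force: [8.1, 11.2, 1.5]
opening: 0.356
grasp_force: 7.0
```

>>> apply_moves([
  {"x": 0,"y": 6,"z": 0,"rx": 0,"ry": 0,"rz": 0,"claw": 120},
  {"x": 0,"y": 6,"z": 0,"rx": 0,"ry": 0,"rz": 0,"claw": 80},
  {"x": 0,"y": 6,"z": 0,"rx": 0,"ry": 0,"rz": 0,"claw": 80},
  {"x": 0,"y": 6,"z": -20,"rx": 0,"ry": 0,"rz": 0,"claw": 80},
  {"x": 0,"y": 6,"z": -60,"rx": 0,"ry": 0,"rz": 0,"claw": 80},
  {"x": 0,"y": 6,"z": -110,"rx": 0,"ry": 0,"rz": 0,"claw": 80},
  {"x": 0,"y": 6,"z": -150,"rx": 0,"ry": 0,"rz": 0,"claw": 80},
  {"x": 0,"y": 6,"z": -150,"rx": 0,"ry": 0,"rz": 0,"claw": 80},
])

```text
time_s: 23.9
position: [0.4636, -0.1323, 0.2415]
tcp_rot: [[-0.823, 0.569, 0.006], [0.569, 0.823, -0.004], [-0.007, 0.0, -1.0]]
force: [-0.5, -0.3, 0.4]
opening: 0.684
grasp_force: 0.0
```

Run:
```python
from h import *
go(460,-133,88,35)
p,W=wcloud();H=W[...,2]
c,s=np.cos(np.radians(6.0)),np.sin(np.radians(6.0))
def rel(W):return (W[...,:2]-[.563,-.2185])@np.array([[c,-s],[s,c]])*1000
def rep(p,W):
    D=rel(W);H=W[...,2]
    m=(H>.085)&(H<.1)&(D[...,1]>60)&(D[...,1]<140)&(abs(D[...,0]+50)<110)
    if m.any():
        x=np.array(rect(W[m])[0])/1000; d=rel(np.r_[x,0])-[-39,50]; print("handle",m.sum(),rect(W[m]),np.hypot(*d),"joint",np.radians(135)-np.arctan2(d[1],d[0]))
    m=(H>.098)&(H<.115)&(abs(D[...,0])<45)&(abs(D[...,1])<23.8)&(p.max(-1)<70)
    if m.any():print("pack",m.sum(),np.round(np.percentile(D[m],[1,99],axis=0),1),np.median(H[m]),rect(W[m]))
rep(p,W)
p2,d=capture("top");rep(p2,cloud("top",d))
W2=cloud("top",d);H2=W2[...,2]
for n,b in(("tape",(300,170,360,225,.015,.05)),("jar",(135,210,180,250,.05,.12))):
    m=np.zeros(H2.shape,bool);m[b[1]:b[3],b[0]:b[2]]=1;m&=(H2>b[4])&(H2<b[5]);print(n,rect(W2[m]))
cv2.imwrite("pics/f.png",np.hstack([cv2.resize(p,(400,300)),cv2.resize(p2[190:340,320:520],(400,300))])[...,::-1])
```

```text
pos [ 463.6 -132.3  241.5] head 55.35 tilt [ 0.0063 -0.0039] j [-29.2  19.6 102.8  -0.   57.2 -84.6] t 23.9 F [-0.5 -0.3  0.4] op 0.684 g 0.0
shift [  3.7  -2.7 153.5] rz 3.39
handle 413 (array([ 463.9, -129.1]), array([16.8, 16.7]), 53.67) 70.34706616245988 joint -0.009481367474852842
pack 948 [[-30.7 -20.1]
 [  7.   22.1]] 0.10672020123133782 (array([ 541.4, -211.9]), array([59.8, 30.7]), 55.89)
pack 291 [[-28.  -23.7]
 [ 30.6  23.5]] 0.10667184761117121 (array([ 565.1, -218.4]), array([61.2, 47.7]), 6.74)
tape (array([741.2, -29.3]), array([ 99. , 122.3]), 50.61)
jar (array([642.7, 467.7]), array([58.7, 61.3]), 35.11)
```

View pics/f.png

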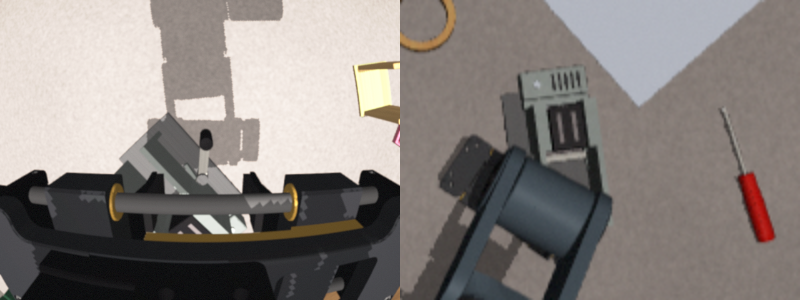

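The latch is shut: the handle's position gives about -0.01 rad, and in the right panel the bar lies behind the pack at (568,155). The pack is home at (568,125), the tape and screwdriver haven't been touched, and the hand is clear. One settling row first, then I hand in.

>>> apply_moves([
  {"x": 0,"y": 0,"z": -5,"rx": 0,"ry": 0,"rz": 0,"claw": 80},
  {"x": 0,"y": 0,"z": -5,"rx": 0,"ry": 0,"rz": 0,"claw": 80},
])

```text
time_s: 24.25
position: [0.4617, -0.1309, 0.2427]
tcp_rot: [[-0.823, 0.568, -0.002], [0.568, 0.823, 0.001], [0.002, -0.0, -1.0]]
force: [0.0, 0.2, 0.3]
opening: 0.684
grasp_force: 0.0
```

```bash
python3 -c "from rig import *;print(hand_in())"
```

```text
the job is handed in; nothing more can be done
None
```

I handed the job in at 24 s; the judge returned no verdict. My last measurements have the pack upright and home within about 2 mm, the latch shut (about 0 rad), the hand clear, and the tape roll, jar and screwdriver untouched.

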